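# Clamp down a pressure canner lid by counted quarter turns

## Robot

A 6-joint arm with a two-finger parallel gripper is mounted at the origin on a cart in front of the work surface, level with it; the furniture and walls round the work are solid. World frame = base frame: x ahead of the robot, y to its left, z up, the work surface at z = 0. Lengths are in m, angles in rad, forces in N, time in s.
With the tool pointing down it reaches from about 0.35 to 0.85 m from the base axis. Payload 8.1 kg.
Tool frame: the origin (TCP) lies at the very end of the fingers, on their centre line; the grasp point (between the pads) lies 19 mm behind it; z points along the fingers, y is the line along which they close (so a half turn about z gives the same grasp; the last joint's range is limited). The gripper opens to 93 mm and grips with 3 to 60 N. Pads are 15 mm wide; open, the fingers measure 128 mm over their backs; the gripper's body (75 mm by 188 mm) begins 65 mm behind the grasp point.
Start: joints at [1.153, 0.13, 1.488, -0, 1.523, -0.085], TCP at [0.196, 0.567, 0.219] pointing down, gripper open.
Joint ranges: [-2.96, 2.96], [-0.89, 2.26], [0.02, 2.5], [-1.34, 4.48], [0, 2.73], [-2.66, 2.66]. Speed limits (rad/s): [2.39, 2.39, 2.79, 3.14, 3.14, 3.14].

## Interface

Orientations are given as a rotation vector (axis times angle).
In Python, from plant import monitor, eyes, ticket gives the robot as it stands.
- The arm moves only by the tool arm_command, never from a script. Its argument "deltas" is a list that holds one entry, the list of rows, each a list of 6 numbers: the shift along the world's x, y, z in cm, then the turn, a rotation vector about the world's x, y, z in degrees. In form: [[[tx, ty, tz, rx, ry, rz], ...]]. A call has 1 to 12 rows; each row shifts and turns the commanded pose from where the row before left it; what a row does not reach is not made up. A row lasts 1/12 s, in which the tool goes at most 41.7 mm and 7.16 degrees, less where a joint would pass 70% of its speed; a pose out of reach is approached as far as the arm can. A call is refused whole if a number of a shift passes 4.17 or a number of a turn 7.16, either way. A call with a gripper value outside its range is refused whole. "gripper" is the opening, from -1 (shut) to 1 (fully open), set as the call begins (left out, the last holds). The fingers move at their own pace and stop on an object; "squeeze" is the grip in N (left out, the last holds). Time passes only in rows, so rows that do not move let the fingers close. It gives the time, the measured TCP pose, the force, the opening and the grip force at its end, in the units of the state.
- monitor.read_state(): the state, without advancing time (a new reading comes with each control period).
- eyes.read_camera(name): name is "side" or "top" or "wrist"; returns the picture (400x640x3 uint8, blue, green, red); there is no depth.
- eyes.camera_model(name): a dict with "fx", "fy", "cx", "cy" (pixels), "k1" (the pictures are not rectified: a ray, as slopes to the right and down, at radius r is drawn at 1 + k1 r^2 times it, then the intrinsics apply), "rvec" (rotation vector, rad) and "tvec" (3), from world to camera coordinates, as OpenCV has them. Camera axes: x right, y down, z forward; pixel columns grow to the right and rows downward; lengths in m; the calibration is good to about 2 mm. A picture is of the moment at which its call begins: read the wrist's pose just before it. camera_model takes no time and is no camera call; for the wrist camera it gives the pose at the moment of the call.
- ticket.close_job(): hands the job in; it is judged then, once.
The state is a dict: "t": time; "q": joint angles; "dq": joint speeds; "joint_torque": joint torques, N m; "tool_pos": TCP position; "orientation": TCP orientation; "force": force on the tool from outside, world axes, zero at the start; "wrist_torque": the same for the moment, N m; "opening": finger opening in m; "gripper_force": force on a finger pad.
Only numpy, scipy, OpenCV 4.12 (cv2) and the standard library are available. Lean on these libraries where they do the work, as an engineer would, in place of code of your own. Each camera call takes 0.05 s, during which the arm holds its last target. There are 200 camera calls.

## Task

The lid of the pressure canner is on and its three wing nuts have been spun down loosely. Starting at the nut on the pressure gauge's side and going round the rim clockwise as seen from above, turn each nut clockwise until you feel it bite on its washer, then give it exactly one quarter turn more, so the gasket is squeezed evenly all round. Do not overtighten any nut, do not lean on the lid, and leave the things standing around alone.

Things in the scene. Friction and masses are not known exactly. Their poses are not given: they have to be found in the camera images.
- canner: Small cast-aluminium pressure canner, fixed where it stands: pot 183 mm over the rim, 104 mm tall to the rim, two black side handles at its +y and -y sides reaching 129 mm from its axis. Origin at the centre of its underside, z up; its +x axis points to nut 1.
- lid: Domed aluminium lid on the pot, 185 mm across, with three slotted ears (at the rim, 8.5 mm thick) in which the steel swing bolts stand. Origin at the centre of its underside, 104 mm above the worktop; axes as the canner's. A steel vent weight (20 mm wide, top 45 mm above the origin) stands 23 mm from the axis, away from nut 1.
- gauge (a point): Centre of the white dial on top of the round steel pressure gauge on the lid: 35 mm across, dial 42 mm above the lid's origin, 20 mm from the canner's axis towards nut 1. It tells which nut is first. x, y, z as the canner's.
- nut1: First nut: on the pressure gauge's side, on the canner's +x axis, midway between the pot handles. Black wing nut, 98 mm from the canner's axis; wings = flat upright bar 52 long, 9 thick, 20 mm tall. Origin on the bolt axis at wing mid-height, about 0.142 m up (wing top 11 mm above it, underside 9 mm below, lid 29 mm below); x along the wings, y across them, z up. 
- nut2: Second nut: next clockwise round the rim from nut 1 seen from above, at -120 degrees in the canner frame. Black wing nut, 98 mm from the canner's axis; wings = flat upright bar 52 long, 9 thick, 20 mm tall. Origin on the bolt axis at wing mid-height, about 0.142 m up (wing top 11 mm above it, underside 9 mm below, lid 29 mm below); x along the wings, y across them, z up. 
- nut3: Third nut: next clockwise from nut 2, at +120 degrees in the canner frame. Black wing nut, 98 mm from the canner's axis; wings = flat upright bar 52 long, 9 thick, 20 mm tall. Origin on the bolt axis at wing mid-height, about 0.142 m up (wing top 11 mm above it, underside 9 mm below, lid 29 mm below); x along the wings, y across them, z up. 
- washer1_top (a point): Centre of the top of the 25 mm steel washer under nut 1, on its bolt axis; z up. Starts 115.3 mm above the canner's underside. After the bite the gasket winds up elastically by 0.1 rad (and springs back on release), then nut and washer turn and sink together, squeezing the gasket, about 0.94 mm for the quarter turn. It stays squeezed: overtightening cannot be undone.
- washer2_top (a point): Same for nut 2. All three nuts: right-hand thread, clockwise from above tightens, 4 mm down a turn (1 mm a quarter turn). Moment to turn a nut: about 0.03 N m running free; from the bite on it climbs within 0.1 rad to about 0.35 N m and stays there (less may be left when the wrist stops with a jerk). A nut stays where it is left.
- washer3_top (a point): Same for nut 3. The bite of each nut lies 0.2 to 1.3 rad (11 to 74 degrees) clockwise of where its wings start, different for each nut; the gap under the nut is then only 0.1 to 0.8 mm, too fine to measure, so the bite is found by the jump in the moment needed to turn it.
- nut1_face (a point): Centre of the underside of nut 1's hub, on its bolt axis, 26.7 mm below the nut's origin; axes as the nut's. It lands on the washer when the nut bites.
- nut2_face (a point): Centre of the underside of nut 2's hub, on its bolt axis, 26.7 mm below the nut's origin; axes as the nut's. It lands on the washer when the nut bites.
- nut3_face (a point): Centre of the underside of nut 3's hub, on its bolt axis, 26.7 mm below the nut's origin; axes as the nut's. It lands on the washer when the nut bites.
- milk_pitcher: Bystander: steel milk pitcher, 75x96x96 mm, loose, right of the canner. Origin at the centre of its underside.
- tumbler: Bystander: clear glass tumbler, 56x56x62 mm, loose, left of and beyond the canner. Origin at the centre of its underside.
- cup: Bystander: white espresso cup, 63x82x56 mm, loose, left of and in front of the canner. Origin at the centre of its underside.

How it is judged:
On the way, in this order (a step that is already met when the one before it is completed fails the run):
1. nut 1 is a quarter turn past its bite (74 to 107 degrees: its washer pressed down 0.76 to 1.12 mm) (z of washer1_top in the frame of canner between 0.11418 and 0.11454 m), for 0.2 s.
2. nut 2 is a quarter turn past its bite (74 to 107 degrees: its washer pressed down 0.76 to 1.12 mm) (z of washer2_top in the frame of canner between 0.11418 and 0.11454 m), for 0.2 s.
3. nut 3 is a quarter turn past its bite (74 to 107 degrees: its washer pressed down 0.76 to 1.12 mm) (z of washer3_top in the frame of canner between 0.11418 and 0.11454 m), for 0.2 s.
At the end, for the whole second after the job is handed in: Each of the three nuts stands a quarter turn past the point where it bit (74 to 107 degrees: washer pressed down 0.76 to 1.12 mm), still tight on its washer, and is at rest (all of step 1 and all of step 2 and all of step 3 and z of nut1_face in the frame of washer1_top below 0.00015 m and angular speed of each of nut1, nut2, nut3 below 0.05 rad/s and z of nut2_face in the frame of washer2_top below 0.00015 m and z of nut3_face in the frame of washer3_top below 0.00015 m); the robot touches nothing.
It fails at once if a nut is overtightened (more than about 125 degrees past its bite: washer pressed down more than 1.35 mm) (z of any of washer1_top, washer2_top, washer3_top in the frame of canner below 0.11395 m).
It fails at once if the arm or fingers press on the lid with more than 20 N (contact force between any of the fingers, the arm and lid above 20 N).
It fails at once if the milk pitcher, the tumbler or the espresso cup is moved more than 20 mm (distance of any of milk_pitcher, tumbler, cup from where it was at the start of the episode above 0.02 m).
It also fails if it takes over 72 s, if anything falls off the work surface, if the arm or the gripper's body presses on something with over 40 N, if the wrist force passes 120 N, or if a joint passes its speed limit or range.

## Working session

There is one attempt and no reset: what is moved stays moved. The work goes in short steps, Python scripts to look and compute and a tool call to move; the robot and the scene stay as the last step left them, time stands still between calls to the robot, and variables do not carry over. Pictures are saved under pics/ and viewed, at most 10 in all, crops included, and the job is handed in when it is done.

Besides the shell and the picture viewer there is one more tool, called after "Emit:" as name([rows], argument=value, ...), one row to a line, values as JSON. arm_command: Moves the arm, as the interface text tells. Its arguments: {"type":"object","properties":{"deltas":{"type":"array"},"gripper":{"type":"number"},"squeeze":{"type":"number"}},"required":["deltas"]}

```bash
mkdir -p pics; ls; python3 - <<'E'
from plant import monitor, eyes
import cv2,numpy as np
s=monitor.read_state();print({k:np.round(v,3).tolist() for k,v in s.items()})
for n in("top","side"):
    m=eyes.camera_model(n);print(n,m)
    cv2.imwrite(f"pics/{n}0.png",eyes.read_camera(n))
m=eyes.camera_model("wrist");print(m)
E
```

```text
pics
{'t': 0.0, 'q': [1.153, 0.131, 1.489, 0.0, 1.523, -0.085], 'dq': [0.001, 0.001, -0.001, 0.0, -0.001, 0.001], 'joint_torque': [0.001, -55.983, -49.178, 0.077, 0.035, -0.0], 'tool_pos': [0.196, 0.567, 0.218], 'orientation': [-0.52, -3.098, 0.003], 'force': [0.009, 0.304, 0.52], 'wrist_torque': [-0.039, -0.022, -0.04], 'gripper_force': 0.0, 'opening': 0.093}
top {'fx': 476.63466455307196, 'fy': 476.63466455307196, 'cx': 319.7330506226348, 'cy': 195.77648718626537, 'k1': 0.016647946721155937, 'rvec': array([ 2.10252437, -2.1566164 ,  0.2122861 ]), 'tvec': array([0.04740462, 0.55694136, 1.55074131])}
side {'fx': 382.5842330995866, 'fy': 382.5842330995866, 'cx': 316.02814183436516, 'cy': 195.79065995954073, 'k1': -0.0038110816370397634, 'rvec': array([ 0.25945085,  2.75452375, -1.30084793]), 'tvec': array([0.53872233, 0.00965023, 1.17055509])}
{'fx': 317.03876398055803, 'fy': 317.03876398055803, 'cx': 318.8905627322143, 'cy': 198.9493353185697, 'k1': -0.00844024718107808, 'rvec': array([-2.34595384, -1.67080897, -0.25640891]), 'tvec': array([-0.59975138, -0.03561124,  0.39251607])}
```

View pics/top0.png

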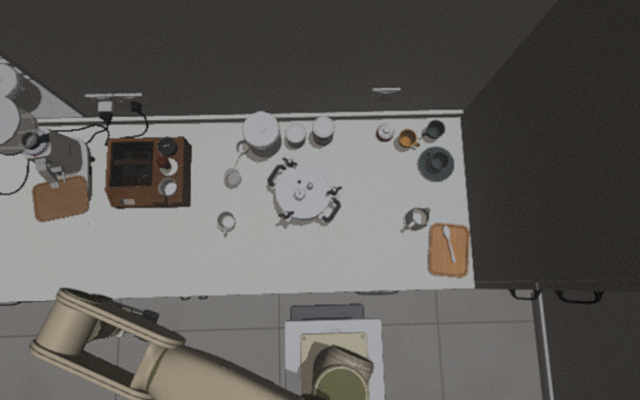

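View pics/side0.png

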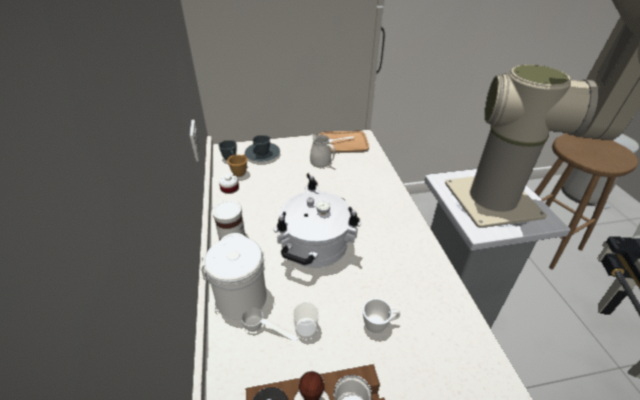

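The canner's centre is near (302,192) in the top view. The handles are at (276,173) and (331,210). The nuts are at about (286,215), (289,162) and (335,190), and the gauge is at about (299,195), so nut 1 is the one at (286,215). Next I'll zoom in and measure.

```bash
cat > h.py <<'E'
import cv2,numpy as np
from plant import monitor, eyes
def ray(m,px):
    p=(np.array(px,float)-[m['cx'],m['cy']])/[m['fx'],m['fy']]
    q=p.copy()
    for _ in range(20): q=p/(1+m['k1']*(q@q))
    R=cv2.Rodrigues(np.array(m['rvec']))[0]; t=np.array(m['tvec'])
    d=R.T@np.array([q[0],q[1],1.]); return -R.T@t,d
def onplane(m,px,z):
    c,d=ray(m,px); return c+d*(z-c[2])/d[2]
def proj(m,X):
    R=cv2.Rodrigues(np.array(m['rvec']))[0]; p=R@np.array(X)+m['tvec']; q=p[:2]/p[2]
    return q*(1+m['k1']*(q@q))*[m['fx'],m['fy']]+[m['cx'],m['cy']]
def blobs(img,thr,box=None,amin=10):
    g=img.max(2)<thr
    n,l,s,c=cv2.connectedComponentsWithStats(g.astype(np.uint8))
    return [(i,s[i],c[i]) for i in range(1,n) if s[i][4]>=amin],l
E
python3 - <<'E'
from h import *
m=eyes.camera_model("top"); im=cv2.imread("pics/top0.png")
b,l=blobs(im[140:240,250:360],75,amin=8)
for i,s,c in b:
    c=c+[250,140]; ys,xs=np.nonzero(l==i)
    print(s.tolist(),np.round(c,1),np.round(onplane(m,c,.142),3))
cv2.imwrite("pics/topc.png",cv2.resize(im[145:240,255:350],None,fx=6,fy=6,interpolation=cv2.INTER_CUBIC))
E
```

```text
[0, 0, 31, 17, 217] [266.8 149.9] [0.695 0.201 0.142]
[38, 0, 16, 8, 69] [295.8 144.1] [0.713 0.108 0.142]
[64, 0, 17, 6, 69] [322.3 141.8] [0.719 0.022 0.142]
[34, 19, 13, 8, 42] [289.9 163.2] [0.65  0.128 0.142]
[18, 25, 18, 21, 103] [274.5 174.2] [0.615 0.177 0.142]
[77, 47, 14, 8, 39] [333.5 191.4] [ 0.554 -0.009  0.142]
[73, 58, 17, 24, 102] [332.4 211.7] [ 0.489 -0.004  0.142]
[29, 72, 14, 7, 41] [285.5 215. ] [0.482 0.144 0.142]
```

View pics/topc.png

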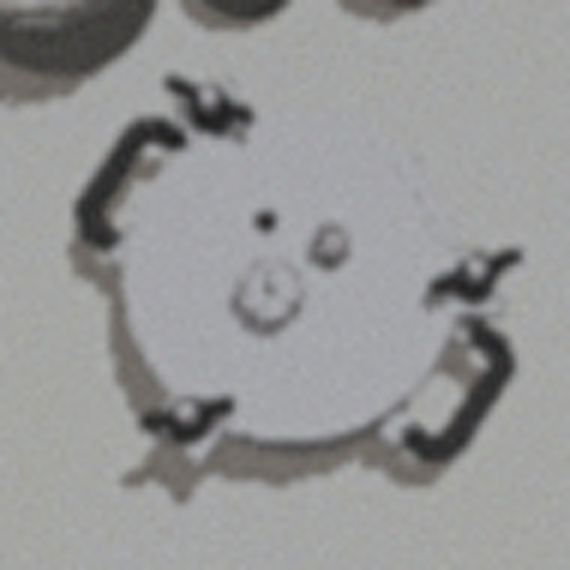

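The zoomed view shows the gauge dial at about (268,298) in the crop, pointing to the lower-left nut at (187,415). That makes it nut 1, with nut 2 at (210,105) and nut 3 at (475,275). In world coordinates nut 1 is at about (.482,.144), nut 2 (.650,.128) and nut 3 (.554,-.009). The wings lie along roughly 103°, 62° and 117°.

Emit:
arm_command([
  [[2,-3,0.3,0,0,-4.5],[2,-3,0.3,0,0,-4.5],[2,-3,0.3,0,0,-4.5],[2,-3,0.3,0,0,-4.5],[2,-3,0.3,0,0,-4.5],[2,-3,0.3,0,0,-4.5],[2,-3,0.3,0,0,-4.5],[2,-3,0.3,0,0,-4.5],[2,-3,0.3,0,0,-4.5],[2,-3,0.3,0,0,-4.5],[2,-3,0.3,0,0,-4.5],[2,-3,0.3,0,0,-4.5]],
])

```text
t: 1.1
tool_pos: [0.4364, 0.2054, 0.2545]
orientation: [-1.875, -2.521, 0.0]
force: [1.2, 0.9, 0.8]
opening: 0.0926
gripper_force: 0.0
```

```bash
python3 - <<'E'
from h import *
s=monitor.read_state();print({k:np.round(v,3).tolist() for k,v in s.items()})
m=eyes.camera_model("wrist");im=eyes.read_camera("wrist");cv2.imwrite("pics/w0.png",im)
R=cv2.Rodrigues(m['rvec'])[0];print(-R.T@m['tvec'],R[2])
for X in [(.482,.144,.142),(.65,.128,.142),(.554,-.009,.142)]: print(proj(m,X))
E
```

```text
{'t': 1.1, 'q': [0.333, -0.205, 1.75, 0.0, 1.597, 0.042], 'dq': [-0.884, 0.137, -0.183, 0.002, 0.042, 0.06], 'joint_torque': [5.299, -41.028, -48.24, -0.033, 0.274, -0.158], 'tool_pos': [0.436, 0.205, 0.255], 'orientation': [-1.875, -2.521, 0.0], 'force': [1.197, 0.938, 0.774], 'wrist_torque': [-0.041, 0.069, -0.07], 'gripper_force': 0.0, 'opening': 0.093}
[0.41260054 0.28664295 0.42096632] [ 0.08694401 -0.28840907 -0.95355176]
[344.5736395  264.97984576]
[491.5569945  318.52917219]
[362.70637464 394.24098866]
```

View pics/w0.png

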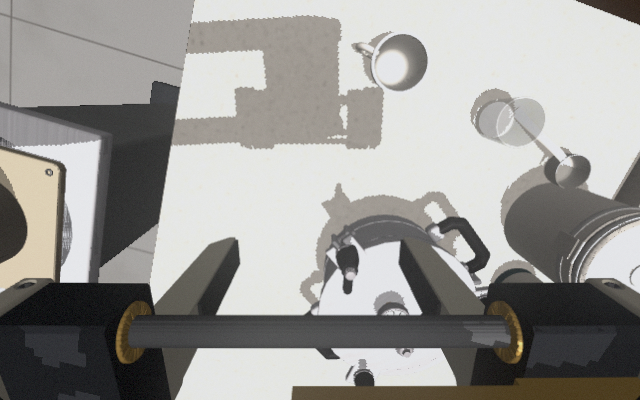

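The wrist view shows the cup at (398,62), the tumbler at (510,120) and nut 1's wing bar from about (340,240) to (350,290), with the bright bolt end near (350,275). The fingers are on either side. The arm was still moving, so I'll take another picture now that it's still.

```bash
python3 - <<'E'
from h import *
eyes.read_camera("wrist")
m=eyes.camera_model("wrist");im=eyes.read_camera("wrist");s=monitor.read_state()
print(s['tool_pos'],s['orientation'],s['wrist_torque'])
p=proj(m,(.482,.144,.147));print(p)
x0,y0=int(p[0])-40,int(p[1])-45
c=im[y0:y0+90,x0:x0+80];print(x0,y0)
cv2.imwrite("pics/w1c.png",cv2.resize(c,None,fx=6,fy=6,interpolation=cv2.INTER_CUBIC))
b,l=blobs(c,60,amin=20)
for i,st,cc in b:
    ys,xs=np.nonzero(l==i);W=np.array([onplane(m,(x+x0,y+y0),.150)[:2] for x,y in zip(xs,ys)])
    mu=W.mean(0);u,sv,vt=np.linalg.svd(W-mu,full_matrices=False)
    a=np.degrees(np.arctan2(vt[0,1],vt[0,0]))%180; e=(W-mu)@vt[0];f=(W-mu)@vt[1]
    print(st.tolist(),mu.round(4),a.round(1),e.min().round(4),e.max().round(4),f.min().round(4),f.max().round(4))
E
```

```text
[0.43696919 0.20500873 0.25442456] [-1.87596162e+00 -2.51997811e+00  7.31276767e-04] [-0.06600108  0.03671238 -0.00190098]
[344.12071448 264.55438311]
304 219
```

View pics/w1c.png

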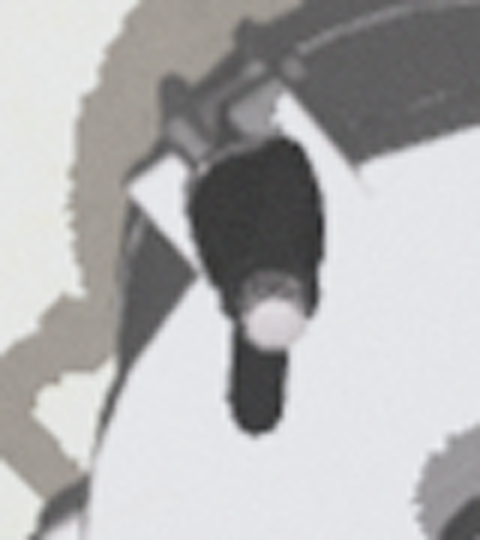

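The crop shows nut 1's bolt end at crop (272,322) and the near wing tip at (258,432). The view is too oblique, so I'll move the camera directly above nut 1.

Emit:
arm_command([
  [[1.75,-3.6,0,0,0,0],[1.75,-3.6,0,0,0,0],[1.75,-3.6,0,0,0,0],[1.75,-3.5,0,0,0,0],[0,0,0,0,0,0],[0,0,0,0,0,0]],
])

```text
t: 1.75
tool_pos: [0.506, 0.0636, 0.2539]
orientation: [-1.871, -2.522, 0.001]
force: [-0.0, 1.2, -0.3]
opening: 0.0928
gripper_force: 0.0
```

```bash
cat >> h.py <<'E'
def look(X,name,thr=75):
    m=eyes.camera_model("wrist");im=eyes.read_camera("wrist");s=monitor.read_state()
    print(s['t'],s['tool_pos'].round(4) if hasattr(s['tool_pos'],'round') else s['tool_pos'],s['orientation'],s['q'],s['wrist_torque'])
    p=proj(m,X);x0,y0=int(p[0])-45,max(0,int(p[1])-45);print(p,x0,y0,"cam",-cv2.Rodrigues(m['rvec'])[0].T@m['tvec'])
    c=im[y0:y0+90,x0:x0+90]
    cv2.imwrite(name,np.hstack([cv2.resize(c,(480,480),interpolation=cv2.INTER_CUBIC)]))
    cv2.imwrite("pics/full_"+name[5:],im)
    b,l=blobs(c,thr,amin=30)
    for i,st,cc in b:
        ys,xs=np.nonzero(l==i);W=np.array([onplane(m,(x+x0,y+y0),.150)[:2] for x,y in zip(xs,ys)])
        mu=W.mean(0);vt=np.linalg.svd(W-mu,full_matrices=False)[2]
        a=np.degrees(np.arctan2(vt[0,1],vt[0,0]))%180; e=(W-mu)@vt[0];f=(W-mu)@vt[1]
        mid=mu+vt[0]*(e.min()+e.max())/2+vt[1]*(f.min()+f.max())/2
        print(st.tolist(),mu.round(4),mid.round(4),a.round(1),np.round([e.min(),e.max(),f.min(),f.max()],4))
E
python3 - <<'E'
from h import *
look((.482,.144,.150),"pics/n1.png")
E
```

```text
1.8 [0.5056 0.0647 0.254 ] [-1.86914656e+00 -2.52306606e+00  4.50512315e-04] [ 2.61645334e-02 -1.26846832e-01  1.68165426e+00  7.58111274e-04
  1.58822009e+00 -2.69414699e-01] [-0.04060149  0.05601087 -0.03817685]
[318.64647069  99.91738906] 273 54 cam [0.48213882 0.14467326 0.42043825]
[38, 17, 26, 65, 752] [0.4867 0.1428] [0.4867 0.1422] 101.5 [-0.0246  0.0259 -0.0102  0.0105]
```

View pics/n1.png

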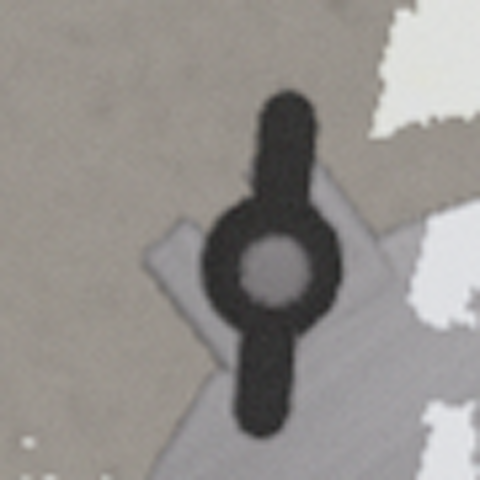

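From straight above, nut 1's centre is at (.4867,.1425) and its wings lie at 101.5°. The bolt end is at crop (274,270). Next I'll descend over it with the fingers part open.

Emit:
arm_command([
  [[-0.65,2.6,-0.8,0,0,-1.8],[-0.65,2.6,-0.8,0,0,-1.8],[-0.65,2.65,-0.8,0,0,-1.8],[0,0,-3.2,0,0,0],[0,0,-3.2,0,0,0],[0,0,-2.0,0,0,0],[0,0,-1.0,0,0,0],[0,0,0,0,0,0],[0,0,0,0,0,0],[0,0,0,0,0,0]],
], gripper=-0.1, squeeze=20)

```text
t: 2.63
tool_pos: [0.4874, 0.1434, 0.1386]
orientation: [1.985, 2.433, 0.003]
force: [0.6, 0.3, 0.8]
opening: 0.0418
gripper_force: 0.0
```

Emit:
arm_command([
  [[0,0,0,0,0,0],[0,0,0,0,0,0],[0,0,0,0,0,0],[0,0,0,0,0,0],[0,0,0,0,0,0],[0,0,0,0,0,0]],
], gripper=-1)

```text
t: 3.13
tool_pos: [0.4865, 0.1425, 0.1368]
orientation: [-1.987, -2.433, 0.0]
force: [-0.2, 0.2, 3.9]
opening: 0.009
gripper_force: 20.0
```

```bash
cat >> h.py <<'E'
def st():
    s=monitor.read_state()
    r=np.array(s['orientation']);R=cv2.Rodrigues(r)[0]
    print("t",round(s['t'],2),"pos",np.round(s['tool_pos'],4),"yaw",np.degrees(np.arctan2(R[1,1],R[0,1])).round(2),"tilt",np.round(R[:2,2],4),"q6",round(np.degrees(s['q'][5]),1),"F",np.round(s['force'],1),"M",np.round(s['wrist_torque'],3),"op",round(s['opening'],4),"g",round(s['gripper_force'],1),"jt6",np.round(s['joint_torque'][5],3))
E
python3 -c "from h import *;st()"
```

```text
t 3.13 pos [0.4865 0.1425 0.1368] yaw 11.52 tilt [-0.0001 -0.    ] q6 -1.0 F [-0.2  0.2  3.9] M [-0.1    0.164  0.018] op 0.009 g 20.0 jt6 0.007
```

The wing is gripped: the opening is 9.0 mm, which matches the bar. I'll turn it clockwise in 6° steps and read the moment after each one.

Emit:
arm_command([
  [[0,0,0,0,0,0],[0,0,-0.002,0,0,-2],[0,0,-0.002,0,0,-2],[0,0,-0.002,0,0,-2],[0,0,0,0,0,0],[0,0,0,0,0,0]],
], squeeze=45)

```text
t: 3.63
tool_pos: [0.4866, 0.1425, 0.1367]
orientation: [2.11, 2.327, 0.0]
force: [-0.1, -0.0, 2.7]
opening: 0.0085
gripper_force: 45.0
```

```bash
python3 -c "from h import *;st()"
```

```text
t 3.63 pos [0.4866 0.1425 0.1367] yaw 5.59 tilt [ 0.0002 -0.0001] q6 4.9 F [-0.1 -0.   2.7] M [-0.228  0.181  0.053] op 0.0085 g 45.0 jt6 0.277
```

Emit:
arm_command([
  [[0,0,-0.002,0,0,-2],[0,0,-0.002,0,0,-2],[0,0,-0.002,0,0,-2],[0,0,0,0,0,0],[0,0,0,0,0,0]],
])

```text
t: 4.05
tool_pos: [0.4866, 0.1425, 0.1367]
orientation: [2.228, 2.214, 0.0]
force: [-0.2, -0.7, 2.1]
opening: 0.0084
gripper_force: 45.0
```

```bash
python3 -c "from h import *;st()"
```

```text
t 4.05 pos [0.4866 0.1425 0.1367] yaw -0.36 tilt [ 0.0003 -0.0001] q6 10.9 F [-0.2 -0.7  2.1] M [-0.257  0.065  0.03 ] op 0.0084 g 45.0 jt6 0.262
```

Emit:
arm_command([
  [[0,0,-0.002,0,0,-2],[0,0,-0.002,0,0,-2],[0,0,-0.002,0,0,-2],[0,0,0,0,0,0],[0,0,0,0,0,0]],
])

```text
t: 4.47
tool_pos: [0.4867, 0.1425, 0.1366]
orientation: [2.341, 2.095, 0.001]
force: [0.7, -1.6, 1.8]
opening: 0.0087
gripper_force: 45.0
```

```bash
python3 -c "from h import *;st()"
```

```text
t 4.47 pos [0.4867 0.1425 0.1366] yaw -6.34 tilt [ 0.0005 -0.0001] q6 16.9 F [ 0.7 -1.6  1.8] M [-0.326 -0.04   0.011] op 0.0087 g 45.0 jt6 0.257
```

Emit:
arm_command([
  [[0,0,-0.002,0,0,-2],[0,0,-0.002,0,0,-2],[0,0,-0.002,0,0,-2],[0,0,0,0,0,0],[0,0,0,0,0,0]],
])

```text
t: 4.88
tool_pos: [0.4868, 0.1425, 0.1365]
orientation: [2.447, 1.97, 0.001]
force: [1.4, -1.5, 1.5]
opening: 0.0083
gripper_force: 45.0
```

```bash
python3 -c "from h import *;st()"
```

```text
t 4.88 pos [0.4868 0.1425 0.1365] yaw -12.34 tilt [ 0.0006 -0.0001] q6 22.9 F [ 1.4 -1.5  1.5] M [-0.34  -0.192  0.034] op 0.0083 g 45.0 jt6 0.255
```

Emit:
arm_command([
  [[0,0,-0.002,0,0,-2],[0,0,-0.002,0,0,-2],[0,0,-0.002,0,0,-2],[0,0,0,0,0,0],[0,0,0,0,0,0]],
])

```text
t: 5.3
tool_pos: [0.4869, 0.1425, 0.1365]
orientation: [2.547, 1.839, 0.001]
force: [2.6, -2.6, 0.8]
opening: 0.0082
gripper_force: 45.0
```

```bash
python3 -c "from h import *;st()"
```

```text
t 5.3 pos [0.4869 0.1425 0.1365] yaw -18.33 tilt [ 0.0008 -0.0001] q6 28.9 F [ 2.6 -2.6  0.8] M [-0.487 -0.464  0.004] op 0.0082 g 45.0 jt6 0.255
```

Emit:
arm_command([
  [[0,0,-0.002,0,0,-2],[0,0,-0.002,0,0,-2],[0,0,-0.002,0,0,-2],[0,0,0,0,0,0],[0,0,0,0,0,0]],
])

```text
t: 5.72
tool_pos: [0.4869, 0.1425, 0.1364]
orientation: [2.639, 1.703, 0.001]
force: [4.9, -2.3, 1.7]
opening: 0.0087
gripper_force: 45.0
```

```bash
python3 -c "from h import *;st()"
```

```text
t 5.72 pos [0.4869 0.1425 0.1364] yaw -24.33 tilt [ 0.0008 -0.0001] q6 34.9 F [ 4.9 -2.3  1.7] M [-0.521 -0.648  0.028] op 0.0087 g 45.0 jt6 0.256
```

Emit:
arm_command([
  [[0,0,-0.002,0,0,-2],[0,0,-0.002,0,0,-2],[0,0,-0.002,0,0,-2],[0,0,0,0,0,0],[0,0,0,0,0,0]],
])

```text
t: 6.13
tool_pos: [0.4869, 0.1424, 0.1363]
orientation: [2.725, 1.562, 0.001]
force: [5.2, -2.7, 0.2]
opening: 0.0087
gripper_force: 45.0
```

```bash
python3 -c "from h import *;st()"
```

```text
t 6.13 pos [0.4869 0.1424 0.1363] yaw -30.35 tilt [ 0.0009 -0.0002] q6 40.9 F [ 5.2 -2.7  0.2] M [-0.517 -0.706  0.043] op 0.0087 g 45.0 jt6 0.184
```

Emit:
arm_command([
  [[0,0,-0.002,0,0,-2],[0,0,-0.002,0,0,-2],[0,0,-0.002,0,0,-2],[0,0,0,0,0,0],[0,0,0,0,0,0]],
])

```text
t: 6.55
tool_pos: [0.4871, 0.1424, 0.1363]
orientation: [2.803, 1.417, 0.002]
force: [4.9, -2.1, -0.5]
opening: 0.0084
gripper_force: 45.0
```

```bash
python3 -c "from h import *;st()"
```

```text
t 6.55 pos [0.4871 0.1424 0.1363] yaw -36.35 tilt [ 0.0012 -0.0003] q6 46.9 F [ 4.9 -2.1 -0.5] M [-0.58  -0.779 -0.029] op 0.0084 g 45.0 jt6 0.185
```

Emit:
arm_command([
  [[0,0,-0.002,0,0,-2],[0,0,-0.002,0,0,-2],[0,0,-0.002,0,0,-2],[0,0,0,0,0,0],[0,0,0,0,0,0]],
])

```text
t: 6.97
tool_pos: [0.4871, 0.1423, 0.1362]
orientation: [2.873, 1.269, 0.001]
force: [5.7, -2.6, 0.1]
opening: 0.0085
gripper_force: 45.0
```

```bash
python3 -c "from h import *;st()"
```

```text
t 6.97 pos [0.4871 0.1423 0.1362] yaw -42.36 tilt [ 0.0012 -0.0004] q6 52.9 F [ 5.7 -2.6  0.1] M [-0.549 -0.803  0.018] op 0.0085 g 45.0 jt6 0.185
```

Emit:
arm_command([
  [[0,0,-0.002,0,0,-2],[0,0,-0.002,0,0,-2],[0,0,-0.002,0,0,-2],[0,0,0,0,0,0],[0,0,0,0,0,0]],
])

```text
t: 7.38
tool_pos: [0.4871, 0.1423, 0.1362]
orientation: [2.936, 1.116, 0.002]
force: [6.0, -3.7, -0.3]
opening: 0.0084
gripper_force: 45.0
```

```bash
python3 -c "from h import *;st()"
```

```text
t 7.38 pos [0.4871 0.1423 0.1362] yaw -48.36 tilt [ 0.0014 -0.0004] q6 58.9 F [ 6.  -3.7 -0.3] M [-0.659 -0.842  0.014] op 0.0084 g 45.0 jt6 0.186
```

Emit:
arm_command([
  [[0,0,-0.002,0,0,-2],[0,0,-0.002,0,0,-2],[0,0,-0.002,0,0,-2],[0,0,0,0,0,0],[0,0,0,0,0,0]],
])

```text
t: 7.8
tool_pos: [0.4872, 0.1422, 0.1361]
orientation: [2.99, 0.961, 0.002]
force: [5.4, -3.7, -0.3]
opening: 0.0088
gripper_force: 45.0
```

```bash
python3 -c "from h import *;st()"
```

```text
t 7.8 pos [0.4872 0.1422 0.1361] yaw -54.36 tilt [ 0.0014 -0.0006] q6 64.9 F [ 5.4 -3.7 -0.3] M [-0.646 -0.956  0.01 ] op 0.0088 g 45.0 jt6 0.186
```

Emit:
arm_command([
  [[0,0,-0.002,0,0,-2],[0,0,-0.002,0,0,-2],[0,0,-0.002,0,0,-2],[0,0,0,0,0,0],[0,0,0,0,0,0]],
])

```text
t: 8.22
tool_pos: [0.4872, 0.1421, 0.136]
orientation: [3.036, 0.803, 0.002]
force: [5.6, -4.1, -1.1]
opening: 0.0086
gripper_force: 45.0
```

```bash
python3 -c "from h import *;st()"
```

```text
t 8.22 pos [0.4872 0.1421 0.136 ] yaw -60.36 tilt [ 0.0015 -0.0007] q6 70.9 F [ 5.6 -4.1 -1.1] M [-0.734 -0.949 -0.048] op 0.0086 g 45.0 jt6 0.186
```

Emit:
arm_command([
  [[0,0,-0.001,0,0,-1],[0,0,-0.001,0,0,-1],[0,0,-0.001,0,0,-1]],
])

```text
t: 8.47
tool_pos: [0.4872, 0.1421, 0.136]
orientation: [3.056, 0.723, 0.002]
force: [6.5, -4.3, 0.2]
opening: 0.0089
gripper_force: 45.0
```

```bash
python3 -c "from h import *;st()"
```

```text
t 8.47 pos [0.4872 0.1421 0.136 ] yaw -63.39 tilt [ 0.0015 -0.0007] q6 73.9 F [ 6.5 -4.3  0.2] M [-0.695 -0.915  0.185] op 0.0089 g 45.0 jt6 -0.253
```

Emit:
arm_command([
  [[0,0,-0.001,0,0,-1],[0,0,-0.001,0,0,-1],[0,0,-0.001,0,0,-1]],
])

```text
t: 8.72
tool_pos: [0.4873, 0.1421, 0.1361]
orientation: [3.074, 0.643, 0.002]
force: [5.6, -4.7, 0.2]
opening: 0.0085
gripper_force: 45.1
```

```bash
python3 -c "from h import *;st()"
```

```text
t 8.72 pos [0.4873 0.1421 0.1361] yaw -66.37 tilt [ 0.0017 -0.0008] q6 76.9 F [ 5.6 -4.7  0.2] M [-0.766 -0.947  0.372] op 0.0085 g 45.1 jt6 -0.113
```

Emit:
arm_command([
  [[0,0,-0.001,0,0,-1],[0,0,-0.001,0,0,-1],[0,0,-0.001,0,0,-1]],
])

```text
t: 8.97
tool_pos: [0.4872, 0.142, 0.136]
orientation: [3.09, 0.562, 0.002]
force: [6.4, -4.0, -0.7]
opening: 0.0087
gripper_force: 45.1
```

```bash
python3 -c "from h import *;st()"
```

```text
t 8.97 pos [0.4872 0.142  0.136 ] yaw -69.37 tilt [ 0.0016 -0.001 ] q6 79.9 F [ 6.4 -4.  -0.7] M [-0.835 -0.915  0.289] op 0.0087 g 45.1 jt6 -0.125
```

Emit:
arm_command([
  [[0,0,-0.002,0,0,-2],[0,0,-0.002,0,0,-2],[0,0,-0.002,0,0,-2],[0,0,0,0,0,0],[0,0,0,0,0,0]],
])

```text
t: 9.38
tool_pos: [0.4873, 0.1419, 0.1359]
orientation: [3.115, 0.401, 0.002]
force: [6.5, -5.1, 0.5]
opening: 0.0086
gripper_force: 45.1
```

```bash
python3 -c "from h import *;st()"
```

```text
t 9.38 pos [0.4873 0.1419 0.1359] yaw -75.35 tilt [ 0.0016 -0.001 ] q6 85.9 F [ 6.5 -5.1  0.5] M [-0.868 -0.996  0.329] op 0.0086 g 45.1 jt6 0.458
```

The moment now stays at about 0.33 N m, so the bite was at yaw ≈ -60.5° and the target is -150.5°. Joint 6 stops just short of that, so I'll turn 60° and then regrasp with a half-turn flip.

Emit:
arm_command([
  [[0,0,-0.005,0,0,-5],[0,0,-0.005,0,0,-5],[0,0,-0.005,0,0,-5],[0,0,-0.005,0,0,-5],[0,0,-0.005,0,0,-5],[0,0,-0.005,0,0,-5],[0,0,-0.005,0,0,-5],[0,0,-0.005,0,0,-5],[0,0,-0.005,0,0,-5],[0,0,-0.005,0,0,-5],[0,0,-0.005,0,0,-3],[0,0,0,0,0,0]],
])

```text
t: 10.38
tool_pos: [0.4871, 0.1413, 0.1353]
orientation: [2.964, -1.037, 0.003]
force: [6.6, -7.5, -0.3]
opening: 0.009
gripper_force: 45.1
```

```bash
python3 -c "from h import *;st()"
```

```text
t 10.38 pos [0.4871 0.1413 0.1353] yaw -128.56 tilt [ 0.0012 -0.0022] q6 139.1 F [ 6.6 -7.5 -0.3] M [-1.319 -0.815  0.298] op 0.009 g 45.1 jt6 1.592
```

Emit:
arm_command([
  [[0,0,0,0,0,0],[0,0,0,0,0,0],[0,0,0,0,0,0],[0,0,0,0,0,0],[0,0,2,0,0,0],[0,0,2,0,0,0]],
], gripper=-0.4)

```text
t: 10.88
tool_pos: [0.4848, 0.1426, 0.1739]
orientation: [2.965, -1.033, -0.006]
force: [0.4, 0.1, 0.8]
opening: 0.0279
gripper_force: 0.0
```

```bash
python3 -c "from h import *;st()"
```

```text
t 10.88 pos [0.4848 0.1426 0.1739] yaw -128.42 tilt [-0.0044 -0.0004] q6 139.0 F [0.4 0.1 0.8] M [0.069 0.131 0.034] op 0.0279 g 0.0 jt6 -0.0
```

Emit:
arm_command([
  [[0,0,0,0,0,7.1],[0,0,0,0,0,7.1],[0,0,0,0,0,7.1],[0,0,0,0,0,7.1],[0,0,0,0,0,7.1],[0,0,0,0,0,7.1],[0,0,0,0,0,7.1],[0,0,0,0,0,7.1],[0,0,0,0,0,7.1],[0,0,0,0,0,7.1],[0,0,0,0,0,7.1],[0,0,0,0,0,7.1]],
])

```text
t: 11.88
tool_pos: [0.4861, 0.1429, 0.175]
orientation: [-2.879, -1.256, 0.001]
force: [-0.1, -0.2, 0.2]
opening: 0.0279
gripper_force: 0.0
```

Emit:
arm_command([
  [[0,0,0,0,0,7.1],[0,0,0,0,0,7.1],[0,0,0,0,0,7.1],[0,0,0,0,0,7.1],[0,0,0,0,0,7.1],[0,0,0,0,0,7.1],[0,0,0,0,0,7.1],[0,0,0,0,0,7.1],[0,0,0,0,0,7.1],[0,0,0,0,0,7.1],[0,0,0,0,0,7.1],[0,0,0,0,0,7.1]],
])

```text
t: 12.88
tool_pos: [0.4861, 0.1429, 0.175]
orientation: [-1.269, -2.873, 0.0]
force: [0.1, -0.7, -0.3]
opening: 0.0279
gripper_force: 0.0
```

Emit:
arm_command([
  [[0.03,-0.03,0,0,0,7.1],[0.02,-0.02,0,0,0,7.1],[0,0,0,0,0,0],[0,0,0,0,0,0],[0,0,-2,0,0,0],[0,0,-2,0,0,0],[0,0,0,0,0,0],[0,0,0,0,0,0]],
])

```text
t: 13.55
tool_pos: [0.4858, 0.142, 0.1342]
orientation: [-0.918, -3.001, 0.002]
force: [0.4, 0.3, 0.6]
opening: 0.0277
gripper_force: 0.0
```

```bash
python3 -c "from h import *;st()"
```

```text
t 13.55 pos [0.4858 0.142  0.1342] yaw 55.98 tilt [-0.0031 -0.0004] q6 -45.5 F [0.4 0.3 0.6] M [-0.036  0.024 -0.048] op 0.0277 g 0.0 jt6 0.061
```

Emit:
arm_command([
  [[0,0,0,0,0,0],[0,0,0,0,0,0],[0,0,0,0,0,0],[0,0,0,0,0,0]],
], gripper=-1)

```text
t: 13.88
tool_pos: [0.4873, 0.1413, 0.1365]
orientation: [0.915, 3.004, -0.002]
force: [-3.1, -1.5, 6.8]
opening: 0.0087
gripper_force: 45.0
```

```bash
python3 -c "from h import *;st()"
```

```text
t 13.88 pos [0.4873 0.1413 0.1365] yaw 56.11 tilt [ 0.0006 -0.0015] q6 -45.6 F [-3.1 -1.5  6.8] M [-0.36   0.508  0.049] op 0.0087 g 45.0 jt6 0.102
```

Emit:
arm_command([
  [[0,0,-0.004,0,0,-3],[0,0,-0.004,0,0,-3],[0,0,-0.004,0,0,-3],[0,0,-0.004,0,0,-3],[0,0,-0.004,0,0,-3],[0,0,-0.004,0,0,-3],[0,0,-0.004,0,0,-3],[0,0,-0.004,0,0,-3],[0,0,-0.004,0,0,-3],[0,0,0,0,0,0],[0,0,0,0,0,0],[0,0,0,0,0,0]],
])

```text
t: 14.88
tool_pos: [0.4871, 0.1412, 0.1362]
orientation: [1.591, 2.708, -0.002]
force: [-5.5, -5.1, 7.9]
opening: 0.0084
gripper_force: 45.0
```

```bash
python3 -c "from h import *;st()"
```

```text
t 14.88 pos [0.4871 0.1412 0.1362] yaw 29.11 tilt [ 0.0003 -0.0016] q6 -18.6 F [-5.5 -5.1  7.9] M [-1.017  0.902  0.278] op 0.0084 g 45.0 jt6 0.29
```

Nut 1 is 90° past its bite. I'll release it and go and look at nut 2.

Emit:
arm_command([
  [[0,0,0,0,0,0],[0,0,0,0,0,0],[0,0,0,0,0,0],[0,0,0,0,0,0],[0,0,3,0,0,0],[0,0,3,0,0,0],[0,0,3,0,0,0],[0,0,3,0,0,0],[3.4,-1.5,0,0,0,0],[3.4,-1.5,0,0,0,0]],
], gripper=-0.4)

```text
t: 15.72
tool_pos: [0.5571, 0.1129, 0.2592]
orientation: [1.585, 2.706, 0.008]
force: [1.3, -0.2, -0.7]
opening: 0.028
gripper_force: 0.0
```

Emit:
arm_command([
  [[3.4,-1.5,0,0,0,0],[3.4,-1.5,0,0,0,0],[3.4,-1.4,0,0,0,0],[3.4,-1.4,0,0,0,0],[0,0,0,0,0,0],[0,0,0,0,0,0],[0,0,0,0,0,0]],
])

```text
t: 16.3
tool_pos: [0.6907, 0.0543, 0.2541]
orientation: [-1.591, -2.707, 0.001]
force: [-0.2, 1.0, 0.6]
opening: 0.0276
gripper_force: 0.0
```

```bash
python3 - <<'E'
from h import *
st();look((.652,.127,.150),"pics/n2.png")
m=eyes.camera_model("wrist");print([proj(m,X) for X in [(.487,.141,.15),(.56,-.01,.15)]])
E
```

```text
t 16.3 pos [0.6907 0.0543 0.2541] yaw 29.12 tilt [-0.0014  0.0003] q6 -28.9 F [-0.2  1.   0.6] M [-0.082  0.048 -0.023] op 0.0276 g 0.0 jt6 -0.019
16.35 [0.6905 0.0547 0.2552] [-1.59079775e+00 -2.70901836e+00 -5.11972353e-04] [ 4.84219695e-03  3.73525200e-01  1.13868186e+00  2.95890123e-04
  1.62924467e+00 -5.03993562e-01] [ 0.01588178  0.02688575 -0.01477998]
[320.00900291 101.75367475] 275 56 cam [0.65026868 0.12837151 0.42064413]
[25, 0, 53, 68, 1199] [0.6557 0.1391] [0.6551 0.136 ] 83.2 [-0.0287  0.035  -0.0125  0.0129]
[array([133.5584368 , -28.55602238]), array([154.98025639, 190.05276047])]
```

View pics/full_n2.png

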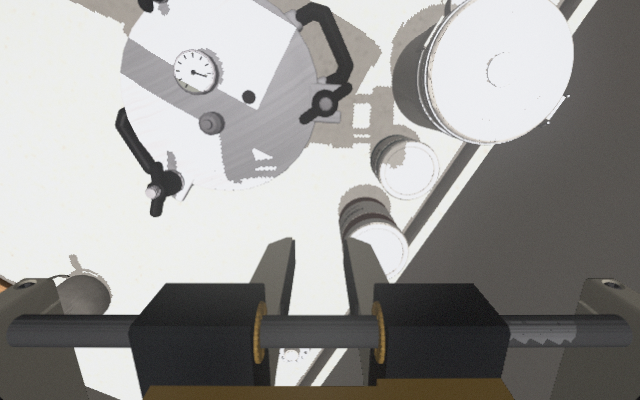

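This view shows nut 2's bolt at (325,103), with wing tips at (304,121) and about (347,85), the upper one against the handle in the picture. Nut 3 is at about (160,190). The canister's edge is about 9 cm from nut 2 and lower than the gripper's body.

```bash
python3 - <<'E'
from h import *
m=eyes.camera_model("wrist");im=cv2.imread("pics/full_n2.png")
x0,y0=296,76;c=im[y0:y0+54,x0:x0+58]
g=cv2.cvtColor(c,cv2.COLOR_BGR2GRAY);print(*["".join('#' if v<75 else '+' if v<100 else '.' for v in r) for r in g],sep="\n")
for p in [(304,121),(325,103),(347,85)]: print(onplane(m,p,.15).round(4))
c3=im[150:225,130:190];g=c3.max(2)
print(*["".join('#' if v<75 else '+' if v<100 else '.' for v in r) for r in g],sep="\n")
E
```

```text
................................#####################+....
..............................+######################.....
..............................+#####################+.....
...............................#####################......
...............................#####################......
..............................+####################+......
..............................+####################+......
...............................+++###################+....
...........................................++##########...
.............................................+#########+..
.............................................###########..
...........................................#############..
..........................................##############..
.........................................###############..
.........................+######+......################+..
.......................############+..#################...
.....................+################################....
....................+################################.....
...................+##################
[... 6029 characters left out ...]
.............................
.....................#########+.............................
......................########..............................
.......................+##+.................................
............................................................
............................................................
............................................................
............................................................
............................................................
............................................................
............................................................
............................................................
```

```bash
python3 - <<'E'
from h import *
m=eyes.camera_model("wrist")
a=onplane(m,(301.5,121),.15);b=onplane(m,(325,103.4),.15);d=b-a;print(a,b,np.linalg.norm(d),np.degrees(np.arctan2(d[1],d[0])))
st()
E
```

```text
[0.64596757 0.10640796 0.15      ] [0.65617209 0.12821127 0.15      ] 0.02407314950948108 64.91919733153823
t 16.35 pos [0.6905 0.0547 0.2552] yaw 29.16 tilt [0.0001 0.0003] q6 -28.9 F [-0.3  0.5  0.1] M [ 0.016  0.027 -0.015] op 0.0276 g 0.0 jt6 -0.002
```

Nut 2 is centred at (.656,.128) with its wings at about 65.5°. I'll grip it at yaw ≈153.5° so that joint 6 starts near its lower limit and has the full travel.

Emit:
arm_command([
  [[-1.15,2.45,0,0,0,6.9],[-1.15,2.45,0,0,0,6.9],[-1.15,2.45,0,0,0,6.9],[0,0,0,0,0,6.9],[0,0,0,0,0,6.9],[0,0,0,0,0,6.9],[0,0,0,0,0,6.9],[0,0,0,0,0,6.9],[0,0,0,0,0,6.9],[0,0,0,0,0,6.9],[0,0,0,0,0,6.9],[0,0,0,0,0,6.9]],
])

```text
t: 17.35
tool_pos: [0.6556, 0.1286, 0.257]
orientation: [-0.608, 3.079, -0.0]
force: [-0.8, 0.2, 0.2]
opening: 0.0278
gripper_force: 0.0
```

Emit:
arm_command([
  [[0,0,0,0,0,6.9],[0,0,0,0,0,6.9],[0,0,0,0,0,6.9],[0,0,0,0,0,6.9],[0,0,0,0,0,6.9],[0,0,0,0,0,6.9],[0,0,-3.2,0,0,0],[0,0,-2,0,0,0],[0,0,0,0,0,0],[0,0,0,0,0,0]],
])

```text
t: 18.18
tool_pos: [0.6549, 0.1282, 0.2031]
orientation: [1.65, -2.672, -0.001]
force: [0.2, 0.3, 0.4]
opening: 0.0279
gripper_force: 0.0
```

```bash
python3 -c "from h import *;st()"
```

```text
t 18.18 pos [0.6549 0.1282 0.2031] yaw 153.38 tilt [-0.0013 -0.    ] q6 -146.7 F [0.2 0.3 0.4] M [0.075 0.016 0.032] op 0.0279 g 0.0 jt6 -0.007
```

Emit:
arm_command([
  [[0.05,0,-3,0,0,0],[0,0,-2,0,0,0],[0,0,-1.7,0,0,0],[0,0,0,0,0,0],[0,0,0,0,0,0],[0,0,0,0,0,0]],
], squeeze=20)

```text
t: 18.68
tool_pos: [0.6583, 0.1279, 0.1391]
orientation: [-1.648, 2.671, -0.003]
force: [0.3, -0.2, 1.2]
opening: 0.028
gripper_force: 0.0
```

```bash
python3 -c "from h import *;st()"
```

```text
t 18.68 pos [0.6583 0.1279 0.1391] yaw 153.35 tilt [0.004  0.0005] q6 -146.7 F [ 0.3 -0.2  1.2] M [ 0.116  0.036 -0.076] op 0.028 g 0.0 jt6 0.003
```

Emit:
arm_command([
  [[0,0,0,0,0,0],[0,0,0,0,0,0],[0,0,0,0,0,0],[0,0,0,0,0,0]],
], gripper=-1)

```text
t: 19.02
tool_pos: [0.6564, 0.1285, 0.1372]
orientation: [-1.65, 2.674, 0.003]
force: [-4.2, 0.8, 7.8]
opening: 0.0091
gripper_force: 20.0
```

```bash
python3 -c "from h import *;st()"
```

```text
t 19.02 pos [0.6564 0.1285 0.1372] yaw 153.35 tilt [-0.0008  0.0014] q6 -146.7 F [-4.2  0.8  7.8] M [ 0.189  0.878 -0.032] op 0.0091 g 20.0 jt6 -0.033
```

Emit:
arm_command([
  [[0,0,0,0,0,0],[0,0,0,0,0,0],[0,0,0,0,0,0]],
], squeeze=45)

```text
t: 19.27
tool_pos: [0.6565, 0.1285, 0.1372]
orientation: [-1.65, 2.673, 0.002]
force: [-6.4, 3.2, 8.0]
opening: 0.0086
gripper_force: 45.0
```

```bash
python3 -c "from h import *;st()"
```

```text
t 19.27 pos [0.6565 0.1285 0.1372] yaw 153.36 tilt [-0.0006  0.0011] q6 -146.7 F [-6.4  3.2  8. ] M [ 0.535  1.298 -0.012] op 0.0086 g 45.0 jt6 -0.012
```

Emit:
arm_command([
  [[-0.03,0,-0.002,0,0,-2],[-0.03,0,-0.002,0,0,-2],[0,0,-0.002,0,0,-2],[0,0,0,0,0,0],[0,0,0,0,0,0]],
])

```text
t: 19.68
tool_pos: [0.6565, 0.1284, 0.1372]
orientation: [-1.507, 2.755, 0.001]
force: [-3.5, 2.0, 3.9]
opening: 0.0083
gripper_force: 45.0
```

```bash
python3 -c "from h import *;st()"
```

```text
t 19.68 pos [0.6565 0.1284 0.1372] yaw 147.34 tilt [0.0007 0.0011] q6 -140.7 F [-3.5  2.   3.9] M [ 0.524  0.672 -0.04 ] op 0.0083 g 45.0 jt6 0.171
```

Emit:
arm_command([
  [[0,0,-0.002,0,0,-2],[0,0,-0.002,0,0,-2],[0,0,-0.002,0,0,-2],[0,0,0,0,0,0],[0,0,0,0,0,0]],
])

```text
t: 20.1
tool_pos: [0.6566, 0.1283, 0.1372]
orientation: [-1.36, 2.83, 0.001]
force: [-2.6, 2.5, 4.9]
opening: 0.0088
gripper_force: 45.0
```

```bash
python3 -c "from h import *;st()"
```

```text
t 20.1 pos [0.6566 0.1283 0.1372] yaw 141.34 tilt [0.001  0.0011] q6 -134.7 F [-2.6  2.5  4.9] M [ 0.489  0.583 -0.054] op 0.0088 g 45.0 jt6 0.172
```

Emit:
arm_command([
  [[0,0,-0.002,0,0,-2],[0,0,-0.002,0,0,-2],[0,0,-0.002,0,0,-2],[0,0,0,0,0,0],[0,0,0,0,0,0]],
])

```text
t: 20.52
tool_pos: [0.6567, 0.1283, 0.1371]
orientation: [-1.211, 2.897, 0.001]
force: [-2.3, 2.6, 5.9]
opening: 0.0088
gripper_force: 45.0
```

```bash
python3 -c "from h import *;st()"
```

```text
t 20.52 pos [0.6567 0.1283 0.1371] yaw 135.38 tilt [0.0012 0.001 ] q6 -128.7 F [-2.3  2.6  5.9] M [0.544 0.563 0.012] op 0.0088 g 45.0 jt6 0.191
```

Emit:
arm_command([
  [[0,0,-0.002,0,0,-2],[0,0,-0.002,0,0,-2],[0,0,-0.002,0,0,-2],[0,0,0,0,0,0],[0,0,0,0,0,0]],
])

```text
t: 20.93
tool_pos: [0.6568, 0.1282, 0.137]
orientation: [-1.058, 2.956, 0.001]
force: [-1.7, 2.0, 6.2]
opening: 0.0083
gripper_force: 45.0
```

```bash
python3 -c "from h import *;st()"
```

```text
t 20.93 pos [0.6568 0.1282 0.137 ] yaw 129.38 tilt [0.0014 0.0009] q6 -122.8 F [-1.7  2.   6.2] M [0.449 0.491 0.018] op 0.0083 g 45.0 jt6 0.173
```

Emit:
arm_command([
  [[0,0,-0.002,0,0,-2],[0,0,-0.002,0,0,-2],[0,0,-0.002,0,0,-2],[0,0,0,0,0,0],[0,0,0,0,0,0]],
])

```text
t: 21.35
tool_pos: [0.6569, 0.1281, 0.137]
orientation: [-0.902, 3.008, 0.0]
force: [-2.5, 2.2, 5.2]
opening: 0.0088
gripper_force: 45.1
```

```bash
python3 -c "from h import *;st()"
```

```text
t 21.35 pos [0.6569 0.1281 0.137 ] yaw 123.39 tilt [0.0015 0.0007] q6 -116.8 F [-2.5  2.2  5.2] M [0.352 0.452 0.256] op 0.0088 g 45.1 jt6 0.414
```

The moment reached 0.256 at yaw 123.4°, so the bite is at about 127.5° and the target is 37.5°, 86° further.

Emit:
arm_command([
  [[0,0,-0.006,0,0,-6],[0,0,-0.006,0,0,-6],[0,0,-0.006,0,0,-6],[0,0,-0.006,0,0,-6],[0,0,-0.006,0,0,-6],[0,0,-0.006,0,0,-6],[0,0,-0.006,0,0,-6],[0,0,-0.006,0,0,-6],[0,0,-0.006,0,0,-6],[0,0,-0.006,0,0,-6],[0,0,-0.006,0,0,-4],[0,0,0,0,0,0]],
])

```text
t: 22.35
tool_pos: [0.657, 0.1268, 0.1363]
orientation: [0.837, 3.026, -0.001]
force: [-2.3, -3.0, 5.6]
opening: 0.0085
gripper_force: 45.1
```

```bash
python3 -c "from h import *;st()"
```

```text
t 22.35 pos [0.657  0.1268 0.1363] yaw 59.09 tilt [ 0.0015 -0.001 ] q6 -52.5 F [-2.3 -3.   5.6] M [-0.455  0.392  0.275] op 0.0085 g 45.1 jt6 1.962
```

Emit:
arm_command([
  [[0,0,-0.004,0,0,-4],[0,0,-0.004,0,0,-4],[0,0,-0.004,0,0,-4],[0,0,-0.004,0,0,-4],[0,0,-0.004,0,0,-3.8],[0,0,-0.002,0,0,-2],[0,0,0,0,0,0],[0,0,0,0,0,0],[0,0,0,0,0,0]],
])

```text
t: 23.1
tool_pos: [0.6567, 0.1265, 0.1361]
orientation: [1.387, 2.817, -0.001]
force: [-3.8, -4.5, 7.0]
opening: 0.0089
gripper_force: 45.1
```

```bash
python3 -c "from h import *;st()"
```

```text
t 23.1 pos [0.6567 0.1265 0.1361] yaw 37.56 tilt [ 0.0008 -0.0015] q6 -31.0 F [-3.8 -4.5  7. ] M [-0.76  0.6   0.26] op 0.0089 g 45.1 jt6 0.297
```

Nut 2 is done. Triangulating from nuts 1 and 2 puts nut 3 at about (.5595,-.013), so I'll release and look there.

Emit:
arm_command([
  [[0,0,0,0,0,0],[0,0,0,0,0,0],[0,0,0,0,0,0],[0,0,0,0,0,0],[0,0,3,0,0,0],[0,0,3,0,0,0],[0,0,3,0,0,0],[0,0,3,0,0,0]],
], gripper=-0.4)

```text
t: 23.77
tool_pos: [0.6561, 0.1277, 0.2557]
orientation: [-1.388, -2.818, 0.0]
force: [0.3, -0.2, 0.3]
opening: 0.0276
gripper_force: 0.0
```

Emit:
arm_command([
  [[-1,-3.6,0,0,0,-1.8],[-1,-3.6,0,0,0,-1.8],[-1,-3.6,0,0,0,-1.8],[-1,-3.6,0,0,0,-1.8],[-1,-3.5,0,0,0,-1.7],[-1,-3.5,0,0,0,-1.7],[0,0,0,0,0,0],[0,0,0,0,0,0],[0,0,0,0,0,0]],
])

```text
t: 24.52
tool_pos: [0.5965, -0.0861, 0.2546]
orientation: [-1.643, -2.677, -0.001]
force: [0.4, 0.1, 0.7]
opening: 0.0274
gripper_force: 0.0
```

```bash
python3 - <<'E'
from h import *
st();look((.5595,-.013,.150),"pics/n3.png")
E
```

```text
t 24.52 pos [ 0.5965 -0.0861  0.2546] yaw 26.93 tilt [0.     0.0006] q6 -40.0 F [0.4 0.1 0.7] M [-0.001  0.063 -0.023] op 0.0274 g 0.0 jt6 -0.03
24.5667 [ 0.5967 -0.0854  0.2546] [-1.64157806e+00 -2.67836015e+00 -8.35151036e-04] [-2.27608004e-01  1.25507631e-01  1.42835750e+00  5.65513654e-04
  1.58774212e+00 -6.98687039e-01] [-0.02398633 -0.00230276  0.03357154]
[318.03757555 102.28429113] 273 57 cam [ 0.55867487 -0.01052351  0.42113164]
[33, 11, 26, 64, 756] [ 0.5592 -0.0107] [ 0.5593 -0.0114] 110.0 [-0.0242  0.0256 -0.0102  0.0105]
[0, 17, 29, 33, 463] [ 0.5324 -0.0202] [ 0.5307 -0.0196] 0.8 [-0.0146  0.0113 -0.0105  0.0091]
```

View pics/n3.png

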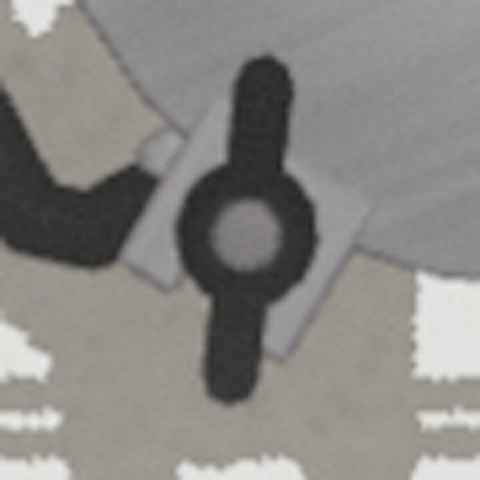

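The crop shows nut 3's bolt at (246,234). That puts its centre at (.5594,-.0115) with the wings at 110°. I'll descend and grip it at yaw 20°.

Emit:
arm_command([
  [[-1.25,2.48,0,0,0,-2.3],[-1.25,2.48,0,0,0,-2.3],[-1.25,2.48,0,0,0,-2.3],[0,0,-3.2,0,0,0],[0,0,-3.2,0,0,0],[0,0,-3,0,0,0],[0,0,-1.5,0,0,0],[0,0,-0.8,0,0,0],[0,0,0,0,0,0],[0,0,0,0,0,0],[0,0,0,0,0,0]],
], squeeze=20)

```text
t: 25.48
tool_pos: [0.5602, -0.0116, 0.1396]
orientation: [1.799, 2.573, 0.002]
force: [0.6, 0.3, -0.9]
opening: 0.028
gripper_force: 0.0
```

Emit:
arm_command([
  [[0,0,0,0,0,0],[0,0,0,0,0,0],[0,0,0,0,0,0],[0,0,0,0,0,0]],
], gripper=-1)

```text
t: 25.82
tool_pos: [0.559, -0.0123, 0.1385]
orientation: [1.801, 2.573, -0.0]
force: [-0.8, -0.8, 5.4]
opening: 0.0087
gripper_force: 20.0
```

Emit:
arm_command([
  [[0,0,0,0,0,0],[0,0,0,0,0,0],[0,0,0,0,0,0]],
], squeeze=45)

```text
t: 26.07
tool_pos: [0.5591, -0.0123, 0.1385]
orientation: [1.801, 2.573, 0.0]
force: [-2.2, -0.9, 5.6]
opening: 0.0085
gripper_force: 45.0
```

```bash
python3 -c "from h import *;st()"
```

```text
t 26.07 pos [ 0.5591 -0.0123  0.1385] yaw 20.02 tilt [ 0.0006 -0.0004] q6 -26.5 F [-2.2 -0.9  5.6] M [-0.176  0.56   0.035] op 0.0085 g 45.0 jt6 -0.001
```

Emit:
arm_command([
  [[0,0,-0.002,0,0,-2],[0,0,-0.002,0,0,-2],[0,0,-0.002,0,0,-2],[0,0,0,0,0,0],[0,0,0,0,0,0]],
])

```text
t: 26.48
tool_pos: [0.559, -0.0123, 0.1384]
orientation: [1.934, 2.475, 0.0]
force: [-2.1, -1.0, 6.1]
opening: 0.0087
gripper_force: 45.0
```

```bash
python3 -c "from h import *;st()"
```

```text
t 26.48 pos [ 0.559  -0.0123  0.1384] yaw 14.01 tilt [ 0.0005 -0.0003] q6 -20.5 F [-2.1 -1.   6.1] M [-0.225  0.59  -0.007] op 0.0087 g 45.0 jt6 0.177
```

Emit:
arm_command([
  [[0,0,-0.002,0,0,-2],[0,0,-0.002,0,0,-2],[0,0,-0.002,0,0,-2],[0,0,0,0,0,0],[0,0,0,0,0,0]],
])

```text
t: 26.9
tool_pos: [0.559, -0.0123, 0.1383]
orientation: [2.061, 2.371, 0.0]
force: [-2.7, -0.7, 5.9]
opening: 0.0083
gripper_force: 45.0
```

```bash
python3 -c "from h import *;st()"
```

```text
t 26.9 pos [ 0.559  -0.0123  0.1383] yaw 8.0 tilt [ 0.0005 -0.0004] q6 -14.5 F [-2.7 -0.7  5.9] M [-0.214  0.654  0.073] op 0.0083 g 45.0 jt6 0.177
```

Emit:
arm_command([
  [[0,0,-0.002,0,0,-2],[0,0,-0.002,0,0,-2],[0,0,-0.002,0,0,-2],[0,0,0,0,0,0],[0,0,0,0,0,0]],
])

```text
t: 27.32
tool_pos: [0.559, -0.0123, 0.1383]
orientation: [2.182, 2.26, 0.0]
force: [-3.5, -0.4, 5.6]
opening: 0.0085
gripper_force: 45.0
```

```bash
python3 -c "from h import *;st()"
```

```text
t 27.32 pos [ 0.559  -0.0123  0.1383] yaw 2.01 tilt [ 0.0004 -0.0004] q6 -8.5 F [-3.5 -0.4  5.6] M [-0.229  0.68   0.096] op 0.0085 g 45.0 jt6 0.177
```

Emit:
arm_command([
  [[0,0,-0.002,0,0,-2],[0,0,-0.002,0,0,-2],[0,0,-0.002,0,0,-2],[0,0,0,0,0,0],[0,0,0,0,0,0]],
])

```text
t: 27.73
tool_pos: [0.559, -0.0123, 0.1382]
orientation: [2.297, 2.142, -0.0]
force: [-4.4, -0.2, 6.6]
opening: 0.0088
gripper_force: 45.0
```

```bash
python3 -c "from h import *;st()"
```

```text
t 27.73 pos [ 0.559  -0.0123  0.1382] yaw -3.99 tilt [ 0.0004 -0.0004] q6 -2.5 F [-4.4 -0.2  6.6] M [-0.213  0.67   0.005] op 0.0088 g 45.0 jt6 0.177
```

Emit:
arm_command([
  [[0,0,-0.002,0,0,-2],[0,0,-0.002,0,0,-2],[0,0,-0.002,0,0,-2],[0,0,0,0,0,0],[0,0,0,0,0,0]],
])

```text
t: 28.15
tool_pos: [0.5589, -0.0123, 0.1382]
orientation: [2.406, 2.019, -0.0]
force: [-3.5, -1.1, 6.6]
opening: 0.0084
gripper_force: 45.0
```

```bash
python3 -c "from h import *;st()"
```

```text
t 28.15 pos [ 0.5589 -0.0123  0.1382] yaw -10.0 tilt [ 0.0003 -0.0003] q6 3.5 F [-3.5 -1.1  6.6] M [-0.291  0.734  0.029] op 0.0084 g 45.0 jt6 0.177
```

Emit:
arm_command([
  [[0,0,-0.002,0,0,-2],[0,0,-0.002,0,0,-2],[0,0,-0.002,0,0,-2],[0,0,0,0,0,0],[0,0,0,0,0,0]],
])

```text
t: 28.57
tool_pos: [0.5589, -0.0123, 0.1381]
orientation: [2.509, 1.891, -0.0]
force: [-3.9, -0.7, 6.2]
opening: 0.0087
gripper_force: 45.0
```

```bash
python3 -c "from h import *;st()"
```

```text
t 28.57 pos [ 0.5589 -0.0123  0.1381] yaw -15.99 tilt [ 0.0002 -0.0003] q6 9.5 F [-3.9 -0.7  6.2] M [-0.248  0.821 -0.018] op 0.0087 g 45.0 jt6 0.177
```

Still running free after 36°, so I'll continue.

Emit:
arm_command([
  [[0,0,-0.002,0,0,-2],[0,0,-0.002,0,0,-2],[0,0,-0.002,0,0,-2],[0,0,0,0,0,0],[0,0,0,0,0,0]],
])

```text
t: 28.98
tool_pos: [0.5589, -0.0123, 0.138]
orientation: [2.604, 1.757, -0.0]
force: [-4.8, -1.0, 5.4]
opening: 0.0086
gripper_force: 45.0
```

```bash
python3 -c "from h import *;st()"
```

```text
t 28.98 pos [ 0.5589 -0.0123  0.138 ] yaw -21.99 tilt [ 0.0002 -0.0003] q6 15.5 F [-4.8 -1.   5.4] M [-0.154  0.851 -0.008] op 0.0086 g 45.0 jt6 0.177
```

Emit:
arm_command([
  [[0,0,-0.002,0,0,-2],[0,0,-0.002,0,0,-2],[0,0,-0.002,0,0,-2],[0,0,0,0,0,0],[0,0,0,0,0,0]],
])

```text
t: 29.4
tool_pos: [0.5588, -0.0123, 0.1379]
orientation: [2.693, 1.618, -0.0]
force: [-3.7, -0.9, 6.7]
opening: 0.0085
gripper_force: 45.0
```

```bash
python3 -c "from h import *;st()"
```

```text
t 29.4 pos [ 0.5588 -0.0123  0.1379] yaw -27.99 tilt [ 0.     -0.0003] q6 21.5 F [-3.7 -0.9  6.7] M [-0.212  0.83   0.014] op 0.0085 g 45.0 jt6 0.177
```

Emit:
arm_command([
  [[0,0,-0.002,0,0,-2],[0,0,-0.002,0,0,-2],[0,0,-0.002,0,0,-2],[0,0,0,0,0,0],[0,0,0,0,0,0]],
])

```text
t: 29.82
tool_pos: [0.5588, -0.0123, 0.1379]
orientation: [2.773, 1.475, -0.0]
force: [-4.4, 0.6, 6.8]
opening: 0.0084
gripper_force: 45.0
```

```bash
python3 -c "from h import *;st()"
```

```text
t 29.82 pos [ 0.5588 -0.0123  0.1379] yaw -33.99 tilt [ 0.0001 -0.0003] q6 27.5 F [-4.4  0.6  6.8] M [-0.19   0.847  0.14 ] op 0.0084 g 45.0 jt6 0.276
```

Emit:
arm_command([
  [[0,0,-0.002,0,0,-2],[0,0,-0.002,0,0,-2],[0,0,-0.002,0,0,-2],[0,0,0,0,0,0],[0,0,0,0,0,0]],
])

```text
t: 30.23
tool_pos: [0.5588, -0.0122, 0.1378]
orientation: [2.847, 1.328, -0.0]
force: [-4.7, -1.4, 6.6]
opening: 0.0087
gripper_force: 45.1
```

```bash
python3 -c "from h import *;st()"
```

```text
t 30.23 pos [ 0.5588 -0.0122  0.1378] yaw -39.97 tilt [-0.     -0.0004] q6 33.5 F [-4.7 -1.4  6.6] M [-0.208  0.972  0.292] op 0.0087 g 45.1 jt6 0.441
```

The bite is at yaw ≈ -32.2°, so the target is -122.2°, 82° further.

Emit:
arm_command([
  [[0,0,-0.006,0,0,-6],[0,0,-0.006,0,0,-6],[0,0,-0.006,0,0,-6],[0,0,-0.006,0,0,-6],[0,0,-0.006,0,0,-6],[0,0,-0.006,0,0,-6],[0,0,-0.006,0,0,-6],[0,0,-0.006,0,0,-6],[0,0,-0.006,0,0,-6],[0,0,-0.006,0,0,-6],[0,0,-0.004,0,0,-4],[0,0,0,0,0,0]],
])

```text
t: 31.23
tool_pos: [0.5587, -0.012, 0.1371]
orientation: [-3.117, 0.389, 0.001]
force: [-5.1, 0.6, 7.2]
opening: 0.0087
gripper_force: 45.1
```

Emit:
arm_command([
  [[0,0,-0.004,0,0,-4],[0,0,-0.004,0,0,-4],[0,0,-0.004,0,0,-4],[0,0,-0.004,0,0,-4],[0,0,-0.002,0,0,-2],[0,0,0,0,0,0],[0,0,0,0,0,0],[0,0,0,0,0,0],[0,0,0,0,0,0]],
])

```text
t: 31.98
tool_pos: [0.5587, -0.0119, 0.1369]
orientation: [-3.02, 0.865, 0.0]
force: [-4.5, 1.6, 7.3]
opening: 0.0089
gripper_force: 45.1
```

```bash
python3 -c "from h import *;st()"
```

```text
t 31.98 pos [ 0.5587 -0.0119  0.1369] yaw -121.95 tilt [-0.0002  0.0002] q6 115.5 F [-4.5  1.6  7.3] M [0.199 1.034 0.252] op 0.0089 g 45.1 jt6 0.273
```

Emit:
arm_command([
  [[0,0,0,0,0,0],[0,0,0,0,0,0],[0,0,0,0,0,0],[0,0,0,0,0,0],[0,0,4,0,0,0],[0,0,4,0,0,0],[0,0,4,0,0,0],[0,0,4,0,0,0]],
], gripper=-0.4)

```text
t: 32.65
tool_pos: [0.5584, -0.0119, 0.2977]
orientation: [3.02, -0.865, -0.001]
force: [1.0, -0.7, -0.2]
opening: 0.028
gripper_force: 0.0
```

Emit:
arm_command([
  [[-1.5,3.5,0,0,0,0],[-1.5,3.5,0,0,0,0],[-1.5,3.5,0,0,0,0],[-1.5,3.5,0,0,0,0],[0,0,0,0,0,0],[0,0,0,0,0,0],[0,0,0,0,0,0],[0,0,0,0,0,0]],
])

```text
t: 33.32
tool_pos: [0.4993, 0.127, 0.2961]
orientation: [3.019, -0.867, 0.0]
force: [0.1, 0.7, 0.3]
opening: 0.0279
gripper_force: 0.0
```

```bash
python3 - <<'E'
from h import *
st();m=eyes.camera_model("wrist");im=eyes.read_camera("wrist");cv2.imwrite("pics/fin.png",im)
for X in [(.487,.1412,.15),(.6567,.127,.15),(.559,-.012,.15)]:
    p=proj(m,X);best=[]
    # dark pixels at 14..25 mm radius around the bolt axis -> wing direction (mod 180)
    for y in range(max(0,int(p[1])-32),int(p[1])+32):
        for x in range(int(p[0])-32,int(p[0])+32):
            w=onplane(m,(x,y),.15)-X;r=np.hypot(*w[:2])
            if .014<r<.024 and im[y,x].max()<70: best.append(np.arctan2(w[1],w[0]))
    z=np.exp(2j*np.array(best)).mean();print(p.round(),len(best),np.degrees(np.angle(z))/2%180,abs(z))
E
```

```text
t 33.32 pos [0.4993 0.127  0.2961] yaw -122.03 tilt [-0.0001 -0.0004] q6 130.6 F [0.1 0.7 0.3] M [ 0.099  0.074 -0.01 ] op 0.0279 g 0.0 jt6 -0.006
[314. 203.] 202 134.49695578434128 0.7692396503297716
[227.  42.] 399 143.2096986508746 0.47458429852960543
[415.  53.] 406 143.24060522417932 0.40308607541628344
```

View pics/fin.png

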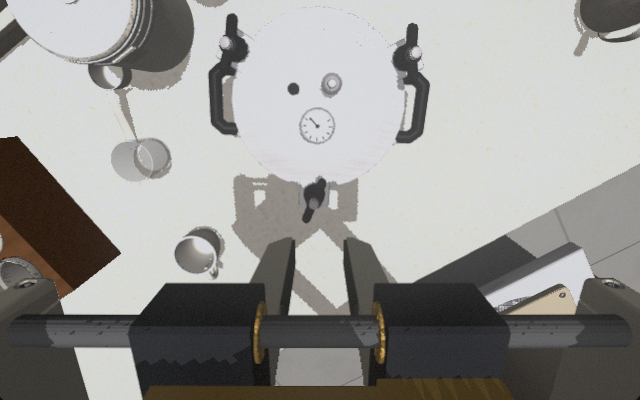

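The final picture shows all the nuts. Nut 1's wing tips are at (307,219) and (322,181). Nut 2's upper tip is at (232,17) with the wing running down to about (224,74). Nut 3's upper tip is at (413,26) with the wing running down to about (405,69). The bystanders are still standing. Next I'll check the wing angles from these tips.

```bash
python3 - <<'E'
from h import *
m=eyes.camera_model("wrist")
for a,b in [((307,219),(322,181)),((224,74),(232,17)),((405,69),(413,26))]:
    d=onplane(m,b,.15)-onplane(m,a,.15);print(np.linalg.norm(d[:2]),np.degrees(np.arctan2(d[1],d[0]))%180)
E
```

```text
0.04415612204392 127.09294196157927
0.048097173238280555 134.54068102435602
0.03568999643151878 141.0392121179384
```

Measured against the bolt centres, the wing angles (about 127°, 134–137° and 153°) agree with the expected 125°, 133° and 154° after spring-back. I'll hand the job in.

```bash
python3 -c "from plant import ticket;print(ticket.close_job())"
```

```text
the job is handed in; nothing more can be done
None
```

I tightened nuts 1, 2 and 3 in order, each about 90° past its bite by wrist angle, and handed the job in at about 33 s with the arm clear; no verdict came back.

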